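# Clamp a jar in the one-handed board and crack its lid

### The job

The jar's lid is too tight to open with one hand, so use the one-handed preparation board. Stand the jar upright on the board between the two V jaws, slide the moving jaw up until its spring pad presses the jar firmly, without crushing it, against the fixed jaw and let go so that it stays clamped, then twist the steel lid anticlockwise by about a quarter turn, leaving it on the jar and the jar in the clamp. Leave the other things on the worktop where they stand.

Things in the scene. Friction and masses are not known exactly. Their poses are not given: they have to be found in the camera images.
- jar: Round straight-sided glass jar with brown contents and a steel twist-off lid, standing loose on the worktop: glass 58 mm in diameter up to 58 mm height, then a shoulder; 92 mm high with the lid; about 0.2 to 0.4 kg. The only jar with a flat ribbed steel lid. Origin: centre of its underside, z up.
- lid (a point): Centre of the steel lid, on the jar's axis 82 mm above the jar's underside. The lid is 56 mm in diameter and 20 mm high (72 to 92 mm above the jar's underside); the jar may be lifted by it.
- jar_lid (a joint): Turn of the lid on the jar, rad: 0 closed, grows anticlockwise seen from above, stop at 1.57. It is stiff (about 0.08 N m) and stays where it is left; a jar that is not clamped turns along with its lid.
- clamp: The one-handed preparation board, fixed to the worktop: a pale wooden board 150 mm (its x) by 320 mm (its y) and 16 mm thick, with two steel rods along y (at x = +-54 mm, tops 33 mm above the worktop). Origin: centre of its underside; its +y points from the moving jaw to the fixed jaw. The jar stands on the bare wood between the rods and jaws.
- fixed_jaw: The white fixed jaw with a rubber V at the +y end of the board, its top 55 mm above the worktop. Its frame is the board's frame.
- seat (a point): Point on the board's top surface, 70 mm along the board's +y from its centre, where the jar's axis stands when the jar rests in the fixed jaw's V. The V (90 degrees, 64 mm wide, its tips 9 mm and its bottom 41 mm farther along +y) centres a jar that is pushed into it.
- clamp_jaw (a joint): Travel of the moving jaw's carriage along the board's +y, m: 0 fully open, grows as it closes, up to 0.085. It drags with about 11 N and stays where it is left. The pad first touches a seated jar at about 0.0665; its spring is fully pressed in at 0.0745. Starts between 0 and 0.02.
- knob (a point): Grip point of the black upright round knob on the moving carriage, on its axis: 28 mm in diameter here, 80 mm above the worktop, knob top at 97 mm. The white carriage block beside it is 55 mm high above the worktop and begins 20 mm from the knob's axis on the side toward the jar.
- clamp_pad: The moving jaw's pad with its rubber V (90 degrees, 64 mm wide, top 54 mm above the worktop), carried ahead of the carriage on a spring of 1.2 N per mm with 8 mm of give; pressed in by 4 to 7 mm it holds the jar well. Origin: on the centre line at the height of the board's top, 33.5 mm short of the axis of a jar that lies in its V (the V's tips reach 25 mm ahead of the origin), and 75 mm along the board's +y from the knob while the spring is free.
- coffee_jar: Bystander: glass jar with a wooden lid, 66 mm in diameter, 106 mm high. Origin at its underside.
- mug: Bystander: teal mug, 73 mm high. Origin at its underside.
- glass_cup: Bystander: small clear glass cup with a handle, 51 mm high. Origin at its underside.
- tea_glass_1: Bystander: small amber tea glass, 39 mm in diameter, 52 mm high. Origin at its underside.
- tea_glass_2: Bystander: another such tea glass.
- dish: Bystander: oval cream dish, 117 by 189 by 22 mm. Origin at its underside.
Things that resemble listed ones, but are neither listed nor needed, are in the scene too. Leave any green or pink look-alike of the jar alone.

How it is judged:
By the outcome, as a careful person would: the job done as asked, in the order asked, and still so for the second after the job is handed in, with the robot touching nothing.
It also fails if it takes over 58 s, if anything falls off the work surface, if the arm or the gripper's body presses on something with over 40 N, if the wrist force passes 120 N, or if a joint passes its speed limit or range.

### The arm

A 6-joint arm with a two-finger parallel gripper is mounted at the origin on a cart in front of the work surface, level with it; the furniture and walls round the work are solid. World frame = base frame: x ahead of the robot, y to its left, z up, the work surface at z = 0. Lengths are in m, angles in degrees, forces in N, time in s.
With the tool pointing down it reaches from about 0.3 to 0.825 m from the base axis. Payload 5.4 kg.
Tool frame: the origin (TCP) lies on the centre line of the jaws, within the pads' length; the fingertips stand 11 mm ahead of it and the grasp point (between the pads) lies 8 mm behind it; z points along the fingers, y is the direction in which the jaws open and shut (so a half turn about z gives the same grasp; the last joint's range is limited). The gripper opens to 92 mm and grips with 3 to 60 N. Pads are 20 mm wide; open, the fingers measure 128 mm over their backs; the gripper's body (75 mm by 189 mm) begins 69 mm behind the grasp point.
Start: joints at [63.249, 9.076, 91.501, -0, 79.423, -12.038], TCP at [0.146, 0.556, 0.226] pointing down, gripper open.
Joint ranges: [-166.64, 166.64], [-54.1, 131.32], [10.49, 154.53], [-73.88, 253.88], [9.74, 151.15], [-171.62, 171.62]. Speed limits (degrees/s): [147.25, 147.25, 180, 180, 180, 180].

### API

Orientations are given as [roll, pitch, yaw] about the fixed x, y, z axes, in that order (R = Rz(yaw) Ry(pitch) Rx(roll)).
In Python, from rig import robot gives the robot as it stands. The module is installed in compiled form; this text tells all that it offers.
- The arm moves only by the shell command python3 -m creep 'ROWS' [FORCE]. ROWS is JSON, a list that holds one entry, the list of rows, each a list of 7 numbers: the turn, a rotation vector about the world's x, y, z in degrees, then the shift along the world's x, y, z in mm, then the opening, from 0 (shut) to 1 (fully open). In form: [[[ax, ay, az, x, y, z, gripper], ...]]. A call has 1 to 20 rows; each row shifts and turns the commanded pose from where the row before left it; what a row does not reach is not made up. A row lasts 1/8 s, in which the tool goes at most 62.5 mm and 10.7 degrees, less where a joint would pass 70% of its speed; a pose out of reach is approached as far as the arm can. A call is refused whole if a number of a shift passes 62.5 or a number of a turn 10.7, either way. A call with a gripper value outside its range is refused whole. The fingers move at their own pace and stop on an object; FORCE is the grip in N (left out, the last holds). Time passes only in rows, so rows that do not move let the fingers close. It gives the time, the measured TCP pose, the force and the opening at its end, in the units of the state.
- robot.get_state(): the state, without advancing time (a new reading comes with each control period).
- robot.grab_frame(name): name is "scene" or "top" or "wrist"; returns the picture (384x512x3 uint8, red, green, blue); there is no depth.
- robot.calibration(name): a dict with "mtx" (3x3 intrinsics, pixels), "extrinsics" (4x4, takes a point from camera to world coordinates); the wrist camera has in their place "hand_eye" (4x4, takes a point from camera to tool coordinates, whose origin is the TCP and whose axes are the flange's). Camera axes: x right, y down, z forward; pixel columns grow to the right and rows downward; lengths in m; the calibration is good to about 2 mm. A picture is of the moment at which its call begins: read the wrist's pose just before it. calibration takes no time and is no camera call.
- robot.hand_in(): hands the job in, once; it reports no verdict.
The state is a dict: "clock": time; "q": joint angles; "qd": joint speeds; "joint_efforts": joint torques, N m; "tool_pos": TCP position; "tool_rot": TCP orientation; "contact_force": force on the tool from outside, world axes, zero at the start; "ft_torque": the same for the moment, N m; "gripper_width": opening from 0.0 (shut) to 1.0 (fully open).
Only numpy, scipy, OpenCV 4.12 (cv2) and the standard library are available. Lean on these libraries where they do the work, as an engineer would, in place of code of your own. Each camera call takes 0.05 s, during which the arm holds its last target. There are 200 camera calls.

## Working session

There is one attempt and no reset: what is moved stays moved. The work goes in short steps, Python scripts to look and compute and a shell command to move; the robot and the scene stay as the last step left them, time stands still between calls to the robot, and variables do not carry over. Pictures are saved under pics/ and viewed, about 8 in all and at most 12, crops included, and the job is handed in when it is done.

```bash
mkdir -p pics
cat > h.py <<'E'
import numpy as np, cv2
from rig import robot
from scipy.spatial.transform import Rotation as R
def grab(n):
    s=robot.get_state(); im=robot.grab_frame(n)[:,:,::-1].copy(); c=robot.calibration(n)
    K=np.array(c["mtx"])
    if n=="wrist":
        T=np.eye(4); T[:3,:3]=R.from_euler('xyz',s["tool_rot"],degrees=True).as_matrix(); T[:3,3]=s["tool_pos"]
        E=T@np.array(c["hand_eye"])
    else: E=np.array(c["extrinsics"])
    return im,K,E
def ray(K,E,u,v,z):
    d=E[:3,:3]@np.linalg.inv(K)@[u,v,1]; o=E[:3,3]
    return o+d*(z-o[2])/d[2]
def proj(K,E,p):
    q=np.linalg.inv(E)@np.append(p,1); q=K@q[:3]; return q[:2]/q[2]
E
python3 - <<'E'
from h import *
for n in("top","scene"):
    im,K,E=grab(n); cv2.imwrite(f"pics/{n}0.png",im); print(n,K.round(1).tolist(),E.round(3).tolist())
    np.savez(f"{n}0.npz",K=K,E=E)
print(robot.get_state())
a=cv2.imread("pics/top0.png")
cv2.imwrite("pics/top0b.png",cv2.resize(a,(800,600),interpolation=cv2.INTER_CUBIC))
E
```

```text
top [[391.4, 0.0, 257.1], [0.0, 391.4, 195.5], [0.0, 0.0, 1.0]] [[0.021, -0.981, 0.192, 0.247], [-1.0, -0.023, -0.005, -0.012], [0.009, -0.192, -0.981, 1.634], [0.0, 0.0, 0.0, 1.0]]
scene [[354.9, 0.0, 254.0], [0.0, 354.9, 177.4], [0.0, 0.0, 1.0]] [[0.894, -0.246, 0.375, 0.131], [-0.448, -0.496, 0.744, -0.874], [0.003, -0.833, -0.553, 0.743], [0.0, 0.0, 0.0, 1.0]]
{'clock': 0.1, 'q': array([ 6.32483555e+01,  9.10853557e+00,  9.15638780e+01, -1.12997343e-03,
        7.94231002e+01, -1.20381315e+01]), 'qd': array([ 0.05224438, -0.09197539, -0.20390762, -0.01174051,  0.00371686,
       -0.00799132]), 'joint_efforts': array([-9.08266466e-04, -3.86506569e+01, -3.22959137e+01,  7.02708028e-02,
        3.39808816e-02, -5.03516230e-05]), 'tool_pos': array([0.1458221 , 0.5556427 , 0.22473174]), 'tool_rot': array([-1.79906355e+02, -1.88345933e-02,  1.65286680e+02]), 'contact_force': array([-0.24040622,  0.32105652,  0.56497074]), 'ft_torque': array([-0.01033626, -0.02853757,  0.01555545]), 'gripper_width': 0.9995174364035815}
```

View pics/top0b.png

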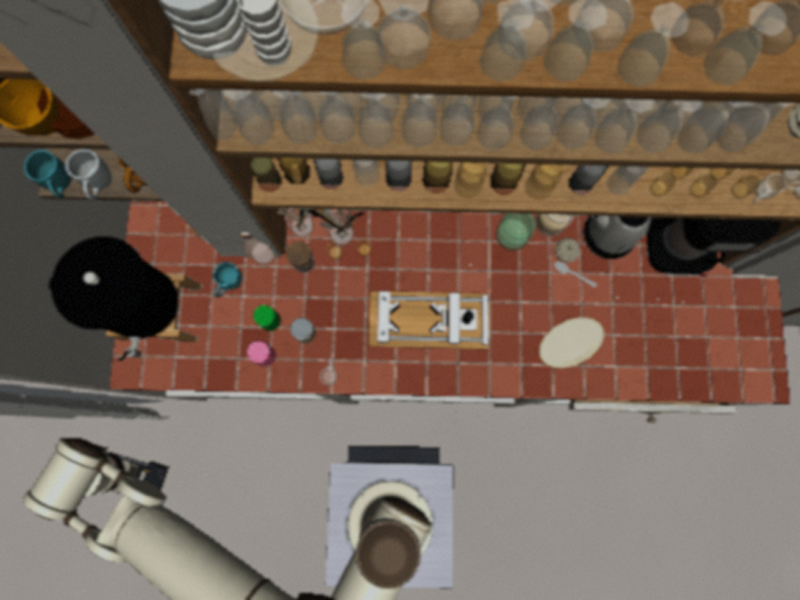

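View pics/scene0.png

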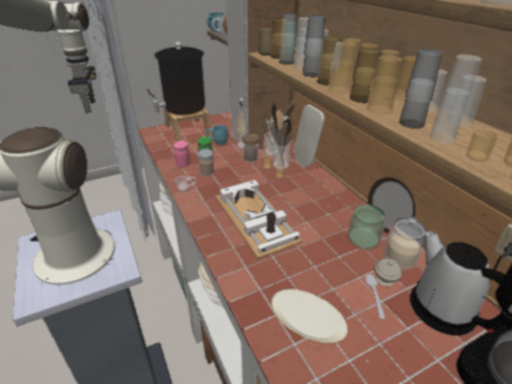

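Jar candidates in the enlarged top view: the grey ribbed lid (302,329), the green one (265,317), the pink one (259,352) and the wooden-lidded coffee jar (300,255). I choose the grey one. The board has its fixed jaw at left (384,317) and its knob at right (468,317), so its +y points roughly along world +y. Next I'll measure and take a close crop.

Run:
```python
from h import *
d=np.load("top0.npz");K,E=d["K"],d["E"]
f=.64
for n,(u,v),z in [("jar",(302,328),.092),("knob",(468,317),.097),("green",(265,317),.09),("pink",(259,352),.09),("cup",(328,375),.03),("coffee",(300,252),.106),("bTL",(370,292),.016),("bBL",(370,346),.016),("bTR",(490,294),.016),("bBR",(490,348),.016),("shelfedge",(400,215),.4),("mug",(228,275),.07)]:
    print(n,ray(K,E,u*f,v*f,z).round(3))
c=robot.calibration("wrist");print(np.round(c["hand_eye"],3).tolist(),np.round(c["mtx"],1).tolist())
s=cv2.imread("pics/top0.png")[135:260,120:330]
cv2.imwrite("pics/crop.png",cv2.resize(s,None,fx=3.8,fy=3.8,interpolation=cv2.INTER_CUBIC))
```

```text
jar [0.485 0.233 0.092]
knob [ 0.522 -0.189  0.097]
green [0.512 0.329 0.09 ]
pink [0.422 0.339 0.09 ]
cup [0.372 0.169 0.03 ]
coffee [0.681 0.247 0.106]
bTL [0.599 0.067 0.016]
bBL [0.452 0.062 0.016]
bTR [ 0.601 -0.258  0.016]
bBR [ 0.454 -0.257  0.016]
shelfedge [ 0.684 -0.01   0.4  ]
mug [0.625 0.438 0.07 ]
[[0.0, -0.967, -0.255, 0.072], [1.0, -0.0, 0.0, -0.0], [-0.0, -0.255, 0.967, -0.159], [0.0, 0.0, 0.0, 1.0]] [[296.3, 0.0, 255.3], [0.0, 296.3, 191.2], [0.0, 0.0, 1.0]]
```

View pics/crop.png

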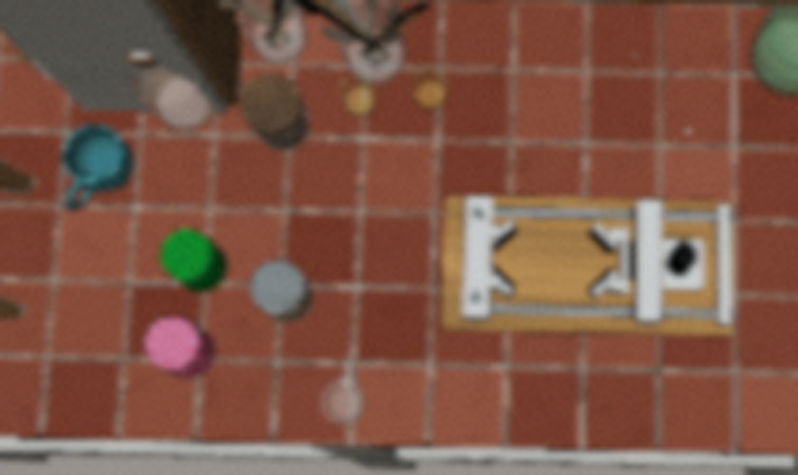

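The crop shows the grey steel lid at crop (280,290), clearly apart from the green (192,258) and pink (175,345) look-alikes, so that choice stands. Now I'll move above it with the jaws along world x, clear of the neighbours.

```bash
python3 -m creep '[[[0,0,-7.5,34,-32,3,1],[0,0,-7.5,34,-32,3,1],[0,0,-7.5,34,-32,3,1],[0,0,-7.5,34,-32,3,1],[0,0,-7.5,34,-32,3,1],[0,0,-7.5,34,-32,3,1],[0,0,-7.5,34,-32,3,1],[0,0,-7.5,34,-32,3,1],[0,0,-7.5,34,-32,3,1],[0,0,-7.5,34,-32,3,1],[0,0,0,0,0,0,1],[0,0,0,0,0,0,1]]]'
python3 - <<'E'
from h import *
im,K,E=grab("wrist"); cv2.imwrite("pics/w1.png",im); np.savez("w1.npz",K=K,E=E)
print("pred",proj(K,E,[.485,.233,.092]))
E
```

```text
clock: 1.6
tool_pos: [0.4854, 0.2364, 0.2551]
tool_rot: [-179.9, -0.0, 90.3]
contact_force: [0.7, -0.2, 0.1]
gripper_width: 1.002
pred [255.5879789 182.4896135]
```

View pics/w1.png

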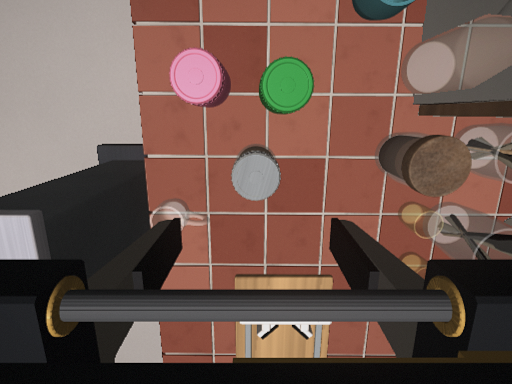

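The close wrist view shows the grey ribbed lid at about (256,175), with pink (197,77) and green (287,85) clear of it. The board is at the bottom (285,310).

Run:
```python
from h import *
im=cv2.imread("pics/w1.png");d=np.load("w1.npz");K,E=d["K"],d["E"]
hsv=cv2.cvtColor(im,cv2.COLOR_BGR2HSV)
m=cv2.inRange(hsv,(0,0,110),(180,60,255))
w=np.zeros_like(m);w[135:215,220:295]=m[135:215,220:295]
w=cv2.morphologyEx(w,cv2.MORPH_OPEN,np.ones((7,7)))
c=max(cv2.findContours(w,0,2)[0],key=cv2.contourArea)
e=cv2.fitEllipse(c);print(e)
P=np.array([ray(K,E,*p[0],.092) for p in c.astype(float)])
(cx,cy),r=cv2.minEnclosingCircle(P[:,:2].astype(np.float32));print(cx,cy,r, ray(K,E,*e[0],.092))
print(P[:,:2].min(0),P[:,:2].max(0),robot.get_state()["tool_pos"])
```

```text
((255.16859436035156, 176.47691345214844), (46.558013916015625, 47.53752899169922), 121.97294616699219)
0.4845069646835327 0.2392442375421524 0.027466144412755966 [0.48449289 0.2398507  0.092     ]
[0.45868253 0.21375375] [0.51009439 0.26596335] [0.48519001 0.23673439 0.25516214]
```

```bash
python3 -m creep '[[[0,0,0,-0.7,3,-30,1],[0,0,0,0,0,-40,1],[0,0,0,0,0,-40,1],[0,0,0,0,0,-40,1],[0,0,0,0,0,-30,1],[0,0,0,0,0,0,1],[0,0,0,0,0,0,0],[0,0,0,0,0,0,0],[0,0,0,0,0,0,0],[0,0,0,0,0,0,0],[0,0,0,0,0,0,0],[0,0,0,0,0,0,0]]]' 35
```

```text
clock: 3.15
tool_pos: [0.4857, 0.2392, 0.0763]
tool_rot: [180.0, -0.0, 90.3]
contact_force: [-1.5, -0.7, 6.0]
gripper_width: 0.592
```

```bash
python3 -m creep '[[[0,0,0,0,0,10,0],[0,0,0,0,0,20,0],[0,0,0,0,0,45,0],[0,0,0,0,0,50,0],[0,0,0,0,-20,50,0],[0,0,0,5,-40,25,0],[0,0,0,5,-50,4,0],[0,0,0,5,-50,0,0],[0,0,0,5,-50,0,0],[0,0,0,5,-50,0,0],[0,0,0,5,-50,0,0],[0,0,0,5,-50,0,0],[0,0,0,5,-35,0,0],[0,0,0,0,-14,0,0],[0,0,0,0,0,0,0],[0,0,0,0,0,0,0]]]'
python3 - <<'E'
from h import *
im,K,E=grab("wrist"); cv2.imwrite("pics/w2.png",im); np.savez("w2.npz",K=K,E=E)
E
```

```text
clock: 5.15
tool_pos: [0.5252, -0.1685, 0.2795]
tool_rot: [-180.0, -0.0, 90.4]
contact_force: [1.2, -0.2, -2.4]
gripper_width: 0.592
```

View pics/w2.png

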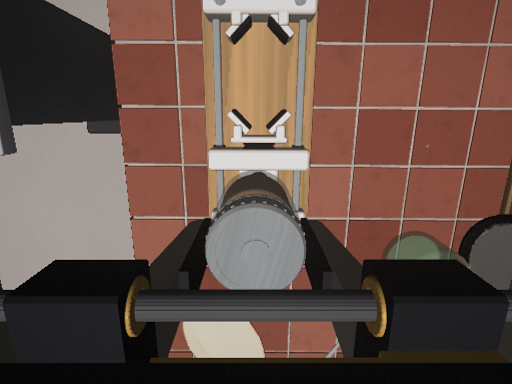

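The jar hangs gripped by its lid at (256,245). The board's fixed-jaw V tips are near (232,35) and (288,35), the moving pad's tips near (232,113) and (288,113), and the carriage bar is at v≈160. I'll crop for precision.

Run:
```python
from h import *
im=cv2.imread("pics/w2.png");d=np.load("w2.npz");K,E=d["K"],d["E"]
hsv=cv2.cvtColor(im,cv2.COLOR_BGR2HSV)
m=cv2.inRange(hsv,(11,60,80),(25,255,255))
L=[];Rr=[]
for v in range(45,100,5):
    u=np.where(m[v,190:330])[0]+190; L.append(ray(K,E,u.min()-.5,v,.016));Rr.append(ray(K,E,u.max()+.5,v,.016))
for n,A in(("L",L),("R",Rr)):
    A=np.array(A); p=np.polyfit(A[:,1],A[:,0],1); print(n,p, np.polyval(p,-.026), np.polyval(p,-.19), np.std(A[:,0]-np.polyval(p,A[:,1])))
cv2.imwrite("pics/w2c.png",cv2.resize(im[0:190,190:330],None,fx=4,fy=4,interpolation=cv2.INTER_CUBIC)[:600*1])
```

```text
L [0.00951122 0.45453246] 0.45428516731227436 0.4527253267653764 0.00033177238495705005
R [-0.00636094  0.60247893] 0.6026443114519136 0.603687505255102 0.00035078854367723923
```

View pics/w2c.png

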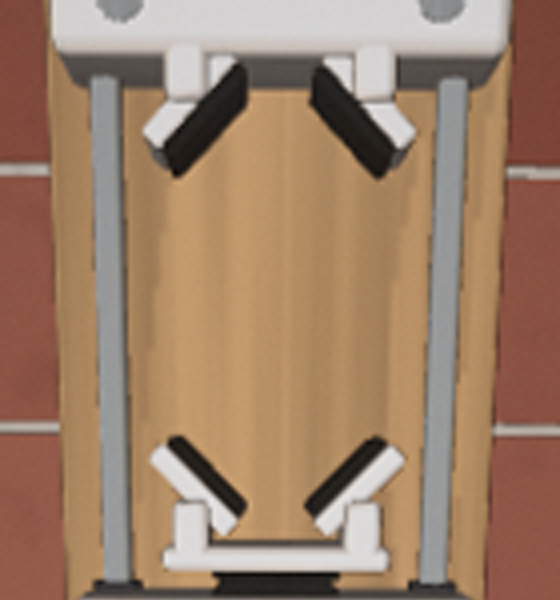

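Run:
```python
from h import *
d=np.load("w2.npz");K,E=d["K"],d["E"]
for n,c,z in [("fixL",(162,150),.055),("fixR",(395,150),.055),("fixLbot",(176,178),.02),("padL",(172,438),.054),("padR",(380,438),.054),("jawfront",(280,48),.055),("lid",((256-190)*4,248*4),.2855)]:
    print(n,ray(K,E,190+c[0]/4-.4,c[1]/4-.4,z).round(4))
d=np.load("top0.npz");K,E=d["K"],d["E"]
im=cv2.imread("pics/top0.png");hsv=cv2.cvtColor(im,cv2.COLOR_BGR2HSV)
m=cv2.inRange(hsv,(11,90,80),(25,255,255))
w=np.zeros_like(m);w[180:228,230:320]=m[180:228,230:320]
x,y=np.where(w>0)[1],np.where(w>0)[0];print(x.min(),x.max(),y.min(),y.max())
for u in(x.min()-.5,x.max()+.5):print(ray(K,E,u,205,.016).round(4))
k=np.zeros_like(m);b=cv2.inRange(hsv,(0,0,0),(180,255,50));k[196:212,290:308]=b[196:212,290:308]
M=cv2.moments(k,True);print("knob",ray(K,E,M['m10']/M['m00'],M['m01']/M['m00'],.095))
```

```text
fixL [ 0.4939 -0.0104  0.055 ]
fixR [ 0.5625 -0.01    0.055 ]
fixLbot [ 0.4955 -0.0107  0.02  ]
padL [ 0.4957 -0.0922  0.054 ]
padR [ 0.5608 -0.0918  0.054 ]
jawfront [0.5284 0.0166 0.055 ]
lid [ 0.5249 -0.1702  0.2855]
235 313 186 223
[0.5215 0.0739 0.016 ]
[ 0.5291 -0.2574  0.016 ]
knob [ 0.52314441 -0.18694095  0.095     ]
```

```bash
python3 -m creep '[[[0,0,0,1,36,0,0],[0,0,0,1,36,0,0],[0,0,0,1,36,0,0],[0,0,0,0,36.5,0,0],[0,0,0,0,0,0,0],[0,0,0,0,0,-40,0],[0,0,0,0,0,-40,0],[0,0,0,0,0,-40,0],[0,0,0,0,0,-30,0],[0,0,0,0,0,-20,0],[0,0,0,0,0,-9,0],[0,0,0,0,0,0,0],[0,0,0,0,0,0,0]]]'
```

```text
clock: 6.82
tool_pos: [0.5292, -0.0256, 0.1018]
tool_rot: [179.9, 0.0, 90.3]
contact_force: [-0.3, 0.6, -3.0]
gripper_width: 0.593
```

```bash
python3 -m creep '[[[0,0,0,-0.5,1,-4,0],[0,0,0,0,0,-3,0],[0,0,0,0,0,-1,0],[0,0,0,0,0,0,0]]]'; python3 -m creep '[[[0,0,0,0,0,-1,0],[0,0,0,0,0,0,0]]]'
```

```text
clock: 7.32
tool_pos: [0.5279, -0.0244, 0.0926]
tool_rot: [-180.0, -0.0, 90.3]
contact_force: [0.2, 0.0, -3.6]
gripper_width: 0.593
clock: 7.58
tool_pos: [0.5281, -0.0243, 0.0923]
tool_rot: [180.0, 0.0, 90.3]
contact_force: [-2.1, 0.7, 3.7]
gripper_width: 0.592
```

```bash
python3 -m creep '[[[0,0,0,0,0,0,1],[0,0,0,0,0,0,1],[0,0,0,0,0,0,1],[0,0,0,0,0,0,1],[0,0,0,0,0,25,1],[0,0,0,0,0,50,1],[0,0,0,0,0,50,1],[0,0,0,0,-30,40,1],[0,0,0,0,-50,20,1],[0,0,0,0,-50,0,1],[0,0,0,0,-36,0,1],[0,0,0,0,0,0,1],[0,0,0,0,0,0,1]]]'
python3 - <<'E'
from h import *
im,K,E=grab("wrist"); cv2.imwrite("pics/w3.png",im); np.savez("w3.npz",K=K,E=E)
E
```

```text
clock: 9.2
tool_pos: [0.5278, -0.1897, 0.2764]
tool_rot: [-180.0, -0.0, 90.3]
contact_force: [-0.2, 0.0, 0.3]
gripper_width: 1.001
```

View pics/w3.png

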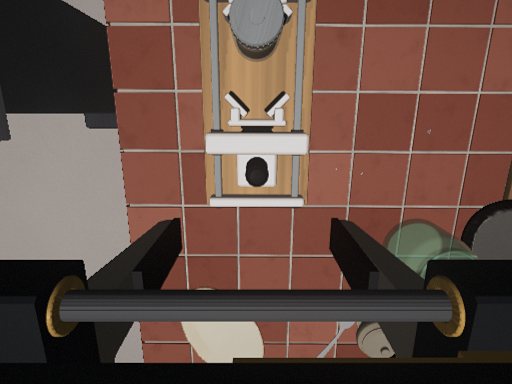

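The jar stands upright in front of the V at (256,20), and the knob top is at about (257,175).

Run:
```python
from h import *
im=cv2.imread("pics/w3.png");d=np.load("w3.npz");K,E=d["K"],d["E"]
b=cv2.inRange(im,(0,0,0),(45,45,45));k=np.zeros_like(b);k[154:192,240:275]=b[154:192,240:275]
x,y=np.where(k)[1],np.where(k)[0];print(x.min(),x.max(),y.min(),y.max())
u=(x.min()+x.max())/2
print("near top edge",ray(K,E,u,y.max()+.5,.097),"w",(ray(K,E,x.max()+.5,176,.097)-ray(K,E,x.min()-.5,176,.097))[0])
print("c",ray(K,E,u,y.max()+.5-(x.max()-x.min()+1)/2,.097))
for v in (106,):print("pad tips",ray(K,E,230,95,.054),ray(K,E,285,95,.054))
print("carriage front top",ray(K,E,256,133,.055),"rear", ray(K,E,256,153,.055))
print("jar lid", ray(K,E,256,18,.108))
```

```text
246 267 158 185
near top edge [ 0.52869523 -0.20035441  0.097     ] w 0.02566308546655638
c [ 0.52861384 -0.18717018  0.097     ]
pad tips [ 0.49566609 -0.0966659   0.054     ] [ 0.56317667 -0.09632112  0.054     ]
carriage front top [ 0.52784343 -0.1423017   0.055     ] rear [ 0.52798859 -0.16757545  0.055     ]
jar lid [ 0.52709217 -0.02683628  0.108     ]
```

```bash
python3 -m creep '[[[0,0,0,0.7,1.7,-50,1],[0,0,0,0,0,-50,1],[0,0,0,0,0,-50,1],[0,0,0,0,0,-35,1],[0,0,0,0,0,-18,1],[0,0,0,0,0,0,1],[0,0,0,0,0,0,0],[0,0,0,0,0,0,0],[0,0,0,0,0,0,0],[0,0,0,0,0,0,0],[0,0,0,0,0,0,0],[0,0,0,0,0,0,0],[0,0,0,0,0,0,0]]]' 40
```

```text
clock: 10.88
tool_pos: [0.5292, -0.1887, 0.0736]
tool_rot: [179.9, 0.0, 90.3]
contact_force: [3.9, -1.2, -1.8]
gripper_width: 0.29
```

```bash
python3 -m creep '[[[0,0,0,0,4,0,0],[0,0,0,0,8,0,0],[0,0,0,0,10,0,0],[0,0,0,0,8,0,0],[0,0,0,0,4,0,0],[0,0,0,0,2,0,0],[0,0,0,0,0,0,0],[0,0,0,0,0,0,0]]]'
```

```text
clock: 11.88
tool_pos: [0.5292, -0.1554, 0.0736]
tool_rot: [179.9, 0.3, 90.3]
contact_force: [3.2, -9.3, -6.5]
gripper_width: 0.294
```

```bash
python3 -m creep '[[[0,0,0,0,5,0,0],[0,0,0,0,5,0,0],[0,0,0,0,5,0,0],[0,0,0,0,3,0,0],[0,0,0,0,0,0,0]]]'; for i in 1; do python3 -m creep '[[[0,0,0,0,2,0,0],[0,0,0,0,0,0,0]]]' | grep -E "pos|force"; done;  python3 -m creep '[[[0,0,0,0,2,0,0],[0,0,0,0,0,0,0]]]' | grep -E "pos|force"
python3 - <<'E'
from h import *
im,K,E=grab("wrist"); cv2.imwrite("pics/w4.png",im); np.savez("w4.npz",K=K,E=E)
E
```

```text
clock: 12.5
tool_pos: [0.5291, -0.1373, 0.0736]
tool_rot: [179.9, 0.3, 90.3]
contact_force: [2.3, -9.6, -7.7]
gripper_width: 0.293
tool_pos: [0.5291, -0.1355, 0.0736]
contact_force: [2.8, -10.4, -6.1]
tool_pos: [0.5292, -0.1336, 0.0736]
contact_force: [3.4, -10.1, -6.3]
```

View pics/w4.png

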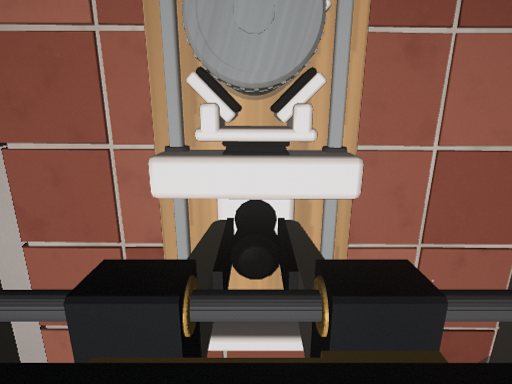

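The knob is gripped at (256,255), and the pad (plate at v≈133) is close to the jar. The camera rides with the carriage, so any pad shift down the image shows the spring's compression. I'll track it by template matching.

```bash
cat > pad.py <<'E'
from h import *
a=cv2.imread("pics/w4.png"); im,K,E=grab("wrist"); cv2.imwrite("pics/last.png",im)
def tr(x0,x1,y0,y1):
    r=cv2.matchTemplate(im[y0-30:y1+30,x0-4:x1+4],a[y0:y1,x0:x1],cv2.TM_CCOEFF_NORMED)
    _,s,_,l=cv2.minMaxLoc(r); return l[0]-4,l[1]-30,round(s,2)
print("padL",tr(195,222,104,142),"padR",tr(292,320,104,142),"carr",tr(155,355,165,200),"jar lid",tr(205,305,30,60))
E
python3 -m creep '[[[0,0,0,0,2,0,0],[0,0,0,0,0,0,0]]]' | grep -E "pos|force"; python3 pad.py
python3 -m creep '[[[0,0,0,0,2,0,0],[0,0,0,0,0,0,0]]]' | grep -E "pos|force"; python3 pad.py
python3 -m creep '[[[0,0,0,0,2,0,0],[0,0,0,0,0,0,0]]]' | grep -E "pos|force"; python3 pad.py
```

```text
tool_pos: [0.5292, -0.1317, 0.0736]
contact_force: [3.1, -11.7, -8.2]
padL (0, 1, 0.98) padR (0, 2, 0.98) carr (0, 0, 1.0) jar lid (0, 5, 0.81)
tool_pos: [0.5291, -0.1299, 0.0736]
contact_force: [3.2, -11.6, -6.7]
padL (0, 2, 1.0) padR (0, 2, 1.0) carr (0, 0, 1.0) jar lid (1, 7, 0.78)
tool_pos: [0.5291, -0.128, 0.0736]
contact_force: [2.8, -12.0, -6.7]
padL (0, 2, 1.0) padR (0, 2, 1.0) carr (0, 0, 1.0) jar lid (2, 9, 0.77)
```

View pics/last.png

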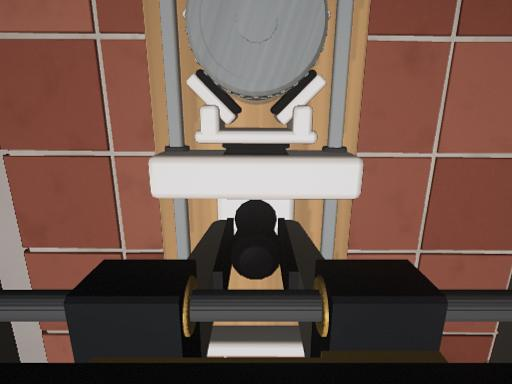

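```bash
python3 -m creep '[[[0,0,0,0,2,0,0],[0,0,0,0,0,0,0]]]' | grep -E "pos|force"; python3 pad.py
python3 -m creep '[[[0,0,0,0,1,0,0],[0,0,0,0,0,0,0]]]' | grep -E "pos|force"; python3 pad.py
python3 -m creep '[[[0,0,0,0,1,0,0],[0,0,0,0,0,0,0]]]' | grep -E "pos|force"; python3 pad.py
python3 -m creep '[[[0,0,0,0,1,0,0],[0,0,0,0,0,0,0]]]' | grep -E "pos|force"; python3 pad.py
```

```text
tool_pos: [0.5291, -0.1262, 0.0736]
contact_force: [2.8, -13.6, -7.0]
padL (0, 4, 0.98) padR (0, 4, 0.99) carr (0, 0, 1.0) jar lid (2, 12, 0.76)
tool_pos: [0.5292, -0.1255, 0.0736]
contact_force: [3.0, -13.8, -7.0]
padL (0, 5, 0.99) padR (0, 5, 0.99) carr (0, 0, 1.0) jar lid (2, 13, 0.73)
tool_pos: [0.5291, -0.1247, 0.0736]
contact_force: [2.9, -14.8, -7.0]
padL (0, 6, 0.99) padR (0, 6, 0.99) carr (0, 0, 1.0) jar lid (2, 16, 0.76)
tool_pos: [0.5292, -0.124, 0.0736]
contact_force: [3.5, -15.6, -8.1]
padL (0, 7, 0.99) padR (0, 7, 0.98) carr (0, 0, 0.99) jar lid (2, 18, 0.73)
```

```bash
python3 -m creep '[[[0,0,0,0,1.5,0,0],[0,0,0,0,0,0,0]]]' | grep -E "pos|force"; python3 pad.py
python3 -c "
from h import *
d=np.load('w4.npz');K,E=d['K'],d['E']
print('px/mm at pad',[(ray(K,E,208,125,.05)-ray(K,E,208,126,.05))[1]])"
```

```text
tool_pos: [0.5292, -0.1228, 0.0737]
contact_force: [1.9, -16.3, -8.1]
padL (0, 9, 0.96) padR (0, 9, 0.96) carr (0, 0, 0.99) jar lid (2, 21, 0.72)
px/mm at pad [np.float64(0.0005883918681518496)]
```

```bash
python3 -m creep '[[[0,0,0,0,-2,0,0],[0,0,0,0,-1.5,0,0],[0,0,0,0,0,0,0]]]' | grep -E "pos|force"; python3 pad.py
python3 -m creep '[[[0,0,0,0,0,0,1],[0,0,0,0,0,0,1],[0,0,0,0,0,0,1],[0,0,0,0,0,0,1],[0,0,0,0,0,0,1]]]'; python3 pad.py
```

```text
tool_pos: [0.5291, -0.1229, 0.0736]
contact_force: [4.0, -5.1, -5.3]
padL (0, 9, 0.95) padR (0, 9, 0.95) carr (0, 0, 1.0) jar lid (2, 20, 0.73)
clock: 16.5
tool_pos: [0.5285, -0.1216, 0.0736]
tool_rot: [-180.0, -0.0, 90.3]
contact_force: [0.4, -0.6, 0.5]
gripper_width: 0.813
padL (2, 11, 0.94) padR (1, 11, 0.95) carr (1, 2, 0.99) jar lid (3, 24, 0.69)
```

The clamp holds after release: carriage and pad both moved 2 px, so the compression is unchanged at about 5.3 mm. Now I'll rise and measure the lid.

```bash
python3 -m creep '[[[0,0,0,0,0,25,1],[0,0,0,0,0,50,1],[0,0,0,0,10,50,1],[0,0,0,0,30,50,1],[0,0,0,0,40,10,1],[0,0,0,0,20,0,1],[0,0,0,0,0,0,1],[0,0,0,0,0,0,1]]]'
python3 - <<'E'
from h import *
im,K,E=grab("wrist"); cv2.imwrite("pics/w5.png",im); np.savez("w5.npz",K=K,E=E)
p=proj(K,E,[.528,-.02,.108]);print(p)
hsv=cv2.cvtColor(im,cv2.COLOR_BGR2HSV)
m=cv2.inRange(hsv,(80,8,90),(130,70,190))
x,y=map(int,p);w=np.zeros_like(m);w[y-32:y+32,x-32:x+32]=m[y-32:y+32,x-32:x+32]
w=cv2.morphologyEx(w,cv2.MORPH_OPEN,np.ones((9,9)))
c=max(cv2.findContours(w,0,2)[0],key=cv2.contourArea);e=cv2.fitEllipse(c)
P=np.array([ray(K,E,*q[0],.108) for q in c.astype(float)])
print(e,ray(K,E,*e[0],.108),P[:,:2].min(0),P[:,:2].max(0))
E
```

```text
clock: 17.55
tool_pos: [0.528, -0.0224, 0.2572]
tool_rot: [-179.9, -0.0, 90.3]
contact_force: [0.5, -0.5, -0.6]
gripper_width: 1.001
[256.18312116 180.14773348]Traceback (most recent call last):
  File "<stdin>", line 8, in <module>
ValueError: max() iterable argument is empty
```

View pics/w5.png

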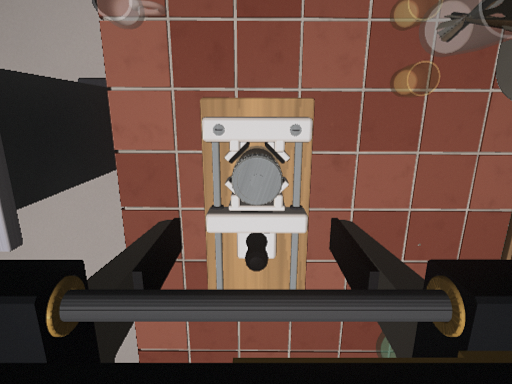

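The jar is seated between both Vs, lid centre at about (257,180), which gives world (0.529, -0.020). I'll descend and grip the lid.

```bash
python3 -m creep '[[[0,0,0,0.7,2.4,-40,1],[0,0,0,0,0,-50,1],[0,0,0,0,0,-40,1],[0,0,0,0,0,-25,1],[0,0,0,0,0,-10.5,1],[0,0,0,0,0,0,1],[0,0,0,0,0,0,0],[0,0,0,0,0,0,0],[0,0,0,0,0,0,0],[0,0,0,0,0,0,0],[0,0,0,0,0,0,0],[0,0,0,0,0,0,0]]]' 30
python3 -m creep '[[[0,0,4,0,0,0,0],[0,0,5,0,0,0,0],[0,0,5,0,0,0,0],[0,0,5,0,0,0,0],[0,0,0,0,0,0,0]]]'
python3 - <<'E'
from h import *
print(robot.get_state()["ft_torque"])
im,K,E=grab("wrist"); cv2.imwrite("pics/w6.png",im)
E
```

```text
clock: 19.1
tool_pos: [0.5292, -0.0193, 0.0934]
tool_rot: [-180.0, 0.0, 90.3]
contact_force: [-2.9, -0.2, 5.0]
gripper_width: 0.593
clock: 19.73
tool_pos: [0.5287, -0.0194, 0.0934]
tool_rot: [-179.9, -0.0, 109.4]
contact_force: [-4.9, 0.3, 7.4]
gripper_width: 0.593
[-0.13400802  0.95209507  0.00681032]
```

```bash
python3 -m creep '[[[0,0,5,0,0,0,0],[0,0,6,0,0,0,0],[0,0,6,0,0,0,0],[0,0,6,0,0,0,0]]]' | grep -E "rot|force"
python3 -c "
from h import *
print(robot.get_state()['ft_torque'].round(3))"
python3 -m creep '[[[0,0,6,0,0,0,0],[0,0,6,0,0,0,0],[0,0,6,0,0,0,0],[0,0,6,0,0,0,0]]]' | grep -E "rot|force|pos"
python3 -c "
from h import *
print(robot.get_state()['ft_torque'].round(3))
im,K,E=grab('wrist'); cv2.imwrite('pics/w7.png',im)
cv2.imwrite('pics/cmp.png',np.hstack([cv2.imread('pics/w6.png')[:,60:450],im[:,60:450]]))"
```

```text
tool_rot: [-179.9, -0.1, 132.5]
contact_force: [-6.9, -1.4, 8.5]
[-0.387  1.254 -0.067]
tool_pos: [0.528, -0.0202, 0.0935]
tool_rot: [-179.8, -0.1, 156.5]
contact_force: [-8.7, -3.5, 8.4]
[-0.709  1.503 -0.122]
```

View pics/cmp.png

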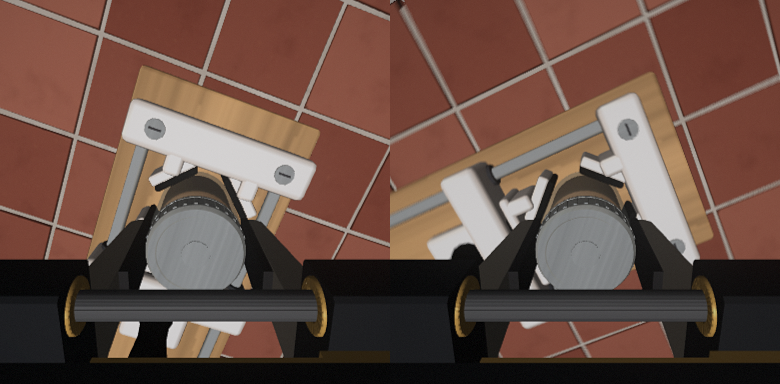

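Side force is building at (-8.7, -3.5, +8.4) N, so the hand's axis is slightly off the jar's. I'll ease that off before finishing the turn (22° left).

```bash
python3 -m creep '[[[0,0,0,-1.5,-0.6,1,0],[0,0,0,-1,-0.6,0.5,0],[0,0,0,0,0,0,0]]]' | grep -E "rot|force|pos"
python3 -m creep '[[[0,0,5,0,0,0,0],[0,0,6,0,0,0,0],[0,0,6,0,0,0,0],[0,0,0,0,0,0,0]]]' | grep -E "rot|force|pos"
python3 -c "
from h import *
print(robot.get_state()['ft_torque'].round(3))"
```

```text
tool_pos: [0.527, -0.0202, 0.0939]
tool_rot: [180.0, 0.0, 156.3]
contact_force: [4.7, 0.3, -9.6]
tool_pos: [0.5268, -0.0206, 0.094]
tool_rot: [-180.0, 0.0, 173.2]
contact_force: [4.6, -2.3, -9.2]
[-0.373 -0.763  0.057]
```

```bash
python3 -m creep '[[[0,0,2,0.8,-0.5,-0.8,0],[0,0,2.5,0,0,0,0],[0,0,0,0,0,0,0]]]' | grep -E "rot|force|pos"
python3 -m creep '[[[0,0,0,0,0,0,1],[0,0,0,0,0,0,1],[0,0,0,0,0,0,1],[0,0,0,0,0,0,1],[0,0,0,0,0,15,1],[0,0,0,0,0,40,1],[0,0,0,0,0,50,1],[0,0,0,0,0,50,1],[0,0,0,-20,-20,20,1],[0,0,0,-30,-30,0,1],[0,0,0,0,0,0,1],[0,0,0,0,0,0,1]]]'
python3 - <<'E'
from h import *
im,K,E=grab("wrist"); cv2.imwrite("pics/w8.png",im); np.savez("w8.npz",K=K,E=E)
t,_,_=grab("top")
cv2.imwrite("pics/top9.png",t)
E
```

```text
tool_pos: [0.527, -0.0209, 0.0938]
tool_rot: [180.0, -0.1, 177.8]
contact_force: [-0.1, -1.0, -4.1]
clock: 23.58
tool_pos: [0.4779, -0.0707, 0.2694]
tool_rot: [180.0, 0.1, 177.8]
contact_force: [-0.3, -0.1, -0.6]
gripper_width: 0.996
```

View pics/w8.png

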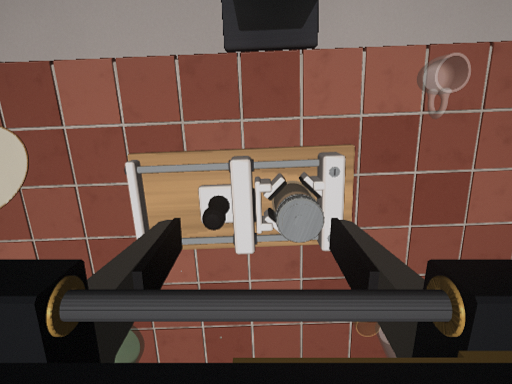

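Viewing budget is used up: the picture shows the jar upright between the Vs with the lid at (299,220). The remaining check is numeric: lid rotation from brushed streaks and embossing between w5 and w8, lid position, and whether bystanders moved.

Run:
```python
from h import *
def rect(n,c,z,h=.03,N=240):
    im=cv2.imread(f"pics/{n}.png");d=np.load(f"{n}.npz");K,E=d["K"],d["E"]
    src=np.float32([proj(K,E,[c[0]+a*h,c[1]+b*h,z]) for a,b in((1,1),(1,-1),(-1,-1),(-1,1))])
    return cv2.warpPerspective(im,cv2.getPerspectiveTransform(src,np.float32([[0,0],[N,0],[N,N],[0,N]])),(N,N),flags=cv2.INTER_CUBIC)
def lidc(n):  # sharpest-fitting 28 mm circle
    g=cv2.GaussianBlur(cv2.cvtColor(rect(n,(.528,-.02),.108,.045,360),cv2.COLOR_BGR2GRAY),(5,5),1)
    c=cv2.HoughCircles(g,cv2.HOUGH_GRADIENT,1.5,300,param1=80,param2=15,minRadius=105,maxRadius=118)
    return None if c is None else (.528+(180-c[0,0,1])*.00025,-.02+(180-c[0,0,0])*.00025,c[0,0,2]*.25)
for n in("w5","w8"):
    c=lidc(n);print(n,c); c=c or (.528,-.02)
    g=cv2.GaussianBlur(cv2.cvtColor(rect(n,c,.108,.018),cv2.COLOR_BGR2GRAY).astype(np.float32),(0,0),2.5)
    gx,gy=cv2.Sobel(g,5,1,0),cv2.Sobel(g,5,0,1);Y,X=np.mgrid[:240,:240];k=np.hypot(X-120,Y-120)<112
    a,b,cc=(gx*gx)[k].sum(),(gy*gy)[k].sum(),(gx*gy)[k].sum()
    print(" streak gradient angle ccw",-np.degrees(.5*np.arctan2(2*cc,a-b)),"coherence",np.hypot(a-b,2*cc)/(a+b))
a,b=cv2.imread("pics/top0.png"),cv2.imread("pics/top9.png")
d=np.abs(a.astype(int)-b).max(2)
for n,(u,v) in dict(green=(265,317),pink=(259,352),cup=(328,375),coffee=(300,255),mug=(227,277),tg1=(336,252),tg2=(364,249),dish=(572,343),oldjar=(302,329),seatzone=(422,315)).items():
    u,v=int(u*.64),int(v*.64);print(n,d[v-8:v+9,u-8:u+9].mean().round(1))
```

```text
w5 (np.float32(0.5285625), np.float32(-0.0220625), np.float32(26.4))
 streak gradient angle ccw 76.52871 coherence 0.34227437
w8 (np.float32(0.5266875), np.float32(-0.0213125), np.float32(26.8125))
 streak gradient angle ccw -24.391848 coherence 0.54607886
green 3.0
pink 3.0
cup 2.9
coffee 2.6
mug 2.5
tg1 2.8
tg2 2.8
dish 3.5
oldjar 42.7
seatzone 69.7
```

```bash
python3 -c "
from h import *
print(robot.hand_in()); print(robot.get_state()['clock'])"
```

```text
the job is handed in; nothing more can be done
None
the job is handed in; nothing more can be done
```

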